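Seat a conical bottle in a tilted rocker cup and check that it rocks free

ROBOT

A 6-joint arm with a two-finger parallel gripper is mounted at the origin on a cart in front of the work surface, level with it; the furniture and walls round the work are solid. World frame = base frame: x ahead of the robot, y to its left, z up, the work surface at z = 0. Lengths are in m, angles in rad, forces in N, time in s.
With the tool pointing down it reaches from about 0.225 to 0.875 m from the base axis. Payload 3.4 kg.
Tool frame: the origin (TCP) lies midway between the tips of the shut fingers; the grasp point (between the pads) lies 19 mm behind it; x points along the fingers, y is the direction in which the jaws open and shut, and the axes are right-handed (so a half turn about x gives the same grasp; the last joint's range is limited). The gripper opens to 85 mm and grips with 20 to 120 N. Pads are 22 mm wide; open, the fingers measure 114 mm over their backs; the gripper's body (76 mm by 85 mm) begins 54 mm behind the grasp point. The pads swing forward as they close: fully open they stand 13 mm farther back than shut.
Start: joints at [-1.334, 0.276, 1.505, -0, 1.361, -0.121], TCP at [0.201, -0.539, 0.231] pointing down, gripper open.
Joint ranges: [-2.89, 2.89], [-0.75, 2.08], [0.22, 2.7], [-1.18, 4.32], [0.11, 2.71], [-2.7, 2.7]. Speed limits (rad/s): [2.57, 2.57, 3.14, 3.14, 3.14, 3.14].

INTERFACE

Orientations are given as a unit quaternion [w, x, y, z].
In Python, from rig import manip, get_image, get_calibration, ticket gives the robot as it stands. The module is installed in compiled form; this text tells all that it offers.
- The arm moves only by the tool arm_command, never from a script. Its argument "series" is text: rows parted by semicolons, each of 7 numbers parted by spaces: the shift along the tool's x, y, z in units of 0.1 m (1.0 is 0.1 m), then the turn, a rotation vector about the tool's x, y, z in units of pi rad (1.0 is pi rad), then the opening, from -1 (shut) to 1 (fully open), so that 0 is half open. In form: tx ty tz rx ry rz claw; .... A call has 1 to 12 rows; each row shifts and turns the commanded pose from where the row before left it, along the tool's axes as they then stand; what a row does not reach is not made up. A row lasts 1/12 s, in which the tool goes at most 41.7 mm and 7.16 degrees, less where a joint would pass 70% of its speed; a pose out of reach is approached as far as the arm can. A call with a number of a shift or a turn outside -1 to 1 is refused whole. A call with a gripper value outside its range is refused whole. The fingers move at their own pace and stop on an object; "squeeze" is the grip in N (left out, the last holds). Time passes only in rows, so rows that do not move let the fingers close. It gives the time, the measured TCP pose, the force and the opening at its end, in the units of the state.
- manip.get_state(): the state, without advancing time (a new reading comes with each control period).
- get_image(name): name is "side" or "top" or "wrist"; returns the picture (384x512x3 uint8, red, green, blue); there is no depth.
- get_calibration(name): a dict with "fx", "fy", "cx", "cy" (pixels), "D" ([k1, k2, p1, p2, k3] as OpenCV has them; the pictures are not rectified), "cam_to_world" (4x4, takes a point from camera to world coordinates); the wrist camera has in their place "tool_from_camera" (4x4, takes a point from camera to tool coordinates, whose origin is the TCP and whose axes are the tool frame's). Camera axes: x right, y down, z forward; pixel columns grow to the right and rows downward; lengths in m; the calibration is good to about 2 mm. A picture is of the moment at which its call begins: read the wrist's pose just before it. get_calibration takes no time and is no camera call.
- ticket.sign_off(): hands the job in, once; it reports no verdict.
The state is a dict: "clock": time; "qpos": joint angles; "qd": joint speeds; "effort": joint torques, N m; "position": TCP position; "ee_rot": TCP orientation; "contact_force": force on the tool from outside, world axes, zero at the start; "moment": the same for the moment, N m; "width": finger opening in m.
Only numpy, scipy, OpenCV 4.12 (cv2) and the standard library are available. Lean on these libraries where they do the work, as an engineer would, in place of code of your own. Each camera call takes 0.05 s, during which the arm holds its last target. There are 200 camera calls.

TASK

Take the conical-bottomed bottle with the teal cap out of its rack and seat it gently, without dropping it, cap up and fully home in the blue tilted cup of the rocker. Once it is home, check that it rocks free: rock bottle and cup back on the pivot to the rear stop, let them come to rest on the front stop again with the bottle still home, and let go. Do not disturb the tape roll or the two small bottles standing nearby.

Things in the scene. Friction and masses are not known exactly. Their poses are not given: they have to be found in the camera images.
- bottle_centre (a point): Centre of the loose white bottle with teal cap, 148 mm long, 0.25 kg, round about its z axis, which runs from tip to cap. From here along z: flat tip (12 mm wide) at -74 mm; 60-degree cone to 56 mm diameter at -36; straight to +32; shoulder to 38 mm at +40; cap of 42 mm diameter from +42 to the flat top at +74 mm. Grasp it by the cap, along its axis. It starts upright in the rack.
- rack: Fixed grey rack, 76 x 76 x 109 mm, origin at the centre of its underside. The bottle stands upright at its centre: cone in a 37 mm hole of the lower plate (top at 65 mm), body loose (3 mm all round) in the upper plate (top at 104 mm); the cap is free, 160 to 192 mm above the bench. Lift it 65 mm to clear the rack.
- rocker: Fixed rocker stand: grey base block 120 x 120 mm, 36 mm high, origin at the centre of its underside, z up; two aluminium cheeks at y = +-47 mm (10 mm thick, up to 121 mm above the bench, 154 mm at the rear) carry the blue cup between them. The cup's mouth leans towards its -x side. Its place and yaw vary.
- cup_home (a point): Where the bottle's centre lies when fully home in the blue cup; moves with the cup. z: the cup's axis, out of the mouth, leaning 38 degrees from vertical at rest; y: parallel to the pivot. Along z: mouth (62 mm wide) at -7 mm, pivot at -49, seat of the bottle's tip at -74. Inside, a 60-degree cone that fits the bottle's under a straight collar 24 mm deep, 3 mm wider all round than the bottle.
- cup_pivot (a point): Centre of the cup's level pivot axis, 109 mm above the bench, axes as at point cup_home: the cup turns about the y axis through this point.
- cup (a joint): Angle of the cup about its pivot (rad): 0 at rest on the front stop (leaning 38 degrees), growing as the cup is rocked back towards upright, to 0.30 at the rear stop. A light spring (0.1 N m at rest, 0.18 N m at the rear stop), damped, brings it back to the front stop when let go.
- bottle: The same bottle; origin at the centre of its pointed end's flat tip, z towards the cap.
- tape: Bystander: roll of tan tape lying flat, 98 mm across, 25 mm high, origin at the centre of its underside.
- red_cap_bottle: Bystander: white bottle with red cap, 38 mm diameter, 105 mm high, origin at the centre of its underside.
- purple_bottle: Bystander: purple bottle with white cap, 47 mm diameter, 92 mm high, origin at the centre of its underside.

How it is judged:
By the outcome, as a careful person would: the job done as asked, in the order asked, and still so for the second after the job is handed in, with the robot touching nothing.
It also fails if it takes over 45 s, if anything falls off the work surface, if the arm or the gripper's body presses on something with over 40 N, if the wrist force passes 120 N, or if a joint passes its speed limit or range.

## Working session

There is one attempt and no reset: what is moved stays moved. The work goes in short steps, Python scripts to look and compute and a tool call to move; the robot and the scene stay as the last step left them, time stands still between calls to the robot, and variables do not carry over. Pictures are saved under pics/ and viewed, about 8 in all and at most 12, crops included, and the job is handed in when it is done.

Besides the shell and the picture viewer there is one more tool, called after "Request:" by a JSON object that holds its "method" and its "body". arm_command: Moves the arm, as the interface text tells. Shifts and turns lie within -1 to 1; 1 stands for 0.1 m of shift or pi rad of turn. Its arguments: {"type":"object","properties":{"series":{"type":"string"},"squeeze":{"type":"number"}},"required":["series"]}

```bash
mkdir -p pics; cat > h.py <<'E'
import numpy as np, cv2
from rig import manip, get_image, get_calibration, ticket
def K(c): return np.array([[c['fx'],0,c['cx']],[0,c['fy'],c['cy']],[0,0,1.]])
def q2R(q):
    from scipy.spatial.transform import Rotation as R
    return R.from_quat([q[1],q[2],q[3],q[0]]).as_matrix()
def camT(n, s=None):
    c=get_calibration(n)
    if n!='wrist': return c, np.array(c['cam_to_world'])
    s=s or manip.get_state(); T=np.eye(4); T[:3,:3]=q2R(s['ee_rot']); T[:3,3]=s['position']
    return c, T@np.array(c['tool_from_camera'])
def ray(n,uv,s=None):
    c,T=camT(n,s); p=cv2.undistortPoints(np.array([[uv]],float),K(c),np.array(c['D']))[0,0]
    d=T[:3,:3]@np.array([p[0],p[1],1]); return T[:3,3],d/np.linalg.norm(d)
def onz(n,uv,z,s=None):
    o,d=ray(n,uv,s); return o+d*(z-o[2])/d[2]
def proj(n,P,s=None):
    c,T=camT(n,s); P=np.atleast_2d(P).astype(float); Q=(P-T[:3,3])@T[:3,:3]
    return cv2.projectPoints(Q,np.zeros(3),np.zeros(3),K(c),np.array(c['D']))[0][:,0]
def tri(obs):
    A=np.zeros((3,3));b=np.zeros(3)
    for o,d in obs: M=np.eye(3)-np.outer(d,d);A+=M;b+=M@o
    return np.linalg.solve(A,b)
def snap(n,f):
    im=get_image(n); cv2.imwrite('pics/'+f,im[:,:,::-1]); return im
E
python3 - <<'E'
from h import *
s=manip.get_state();print(s)
a=snap('side','side1.png');snap('top','top1.png')
for n in('side','top'):
    c,T=camT(n);print(n,T.round(3).tolist(),c['fx'])
print(np.array(get_calibration('wrist')['tool_from_camera']).round(3))
E
```

```text
{'clock': 0.0, 'qpos': array([-1.33401830e+00,  2.76604408e-01,  1.50614414e+00,  1.03361529e-05,
        1.36068308e+00, -1.21001795e-01]), 'qd': array([-0.00178819, -0.000274  , -0.00072016, -0.00024498, -0.00065729,
        0.00024816]), 'effort': array([-7.78084882e-05, -4.16772938e+01, -2.45805860e+01, -2.59822709e-04,
        1.10989818e-02, -1.59611950e-06]), 'position': array([ 0.20123538, -0.53807407,  0.23042995]), 'ee_rot': array([-0.12517058, -0.69578844, -0.12646916,  0.69585654]), 'contact_force': array([0.73664734, 0.04035785, 0.32207703]), 'moment': array([-0.02631082,  0.01186322,  0.01467635]), 'width': 0.08518947960891995}
side [[-0.902, -0.263, 0.343, 0.029], [-0.432, 0.536, -0.725, 0.991], [0.007, -0.802, -0.597, 0.971], [0.0, 0.0, 0.0, 1.0]] 463.7022540275015
top [[0.007, -0.984, 0.178, 0.307], [-1.0, -0.009, -0.013, -0.03], [0.015, -0.178, -0.984, 1.289], [0.0, 0.0, 0.0, 1.0]] 385.65847669760655
[[ 0.002 -0.289  0.957 -0.143]
 [ 1.     0.001 -0.001 -0.001]
 [-0.001  0.957  0.289 -0.073]
 [ 0.     0.     0.     1.   ]]
```

View pics/side1.png

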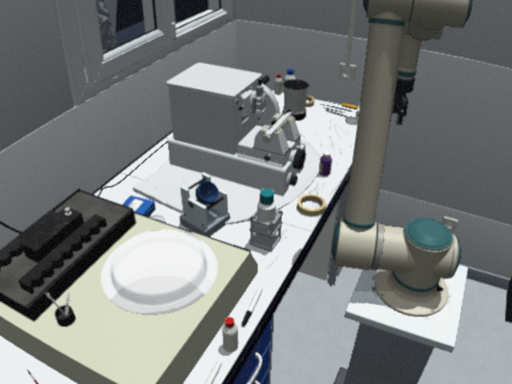

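View pics/top1.png

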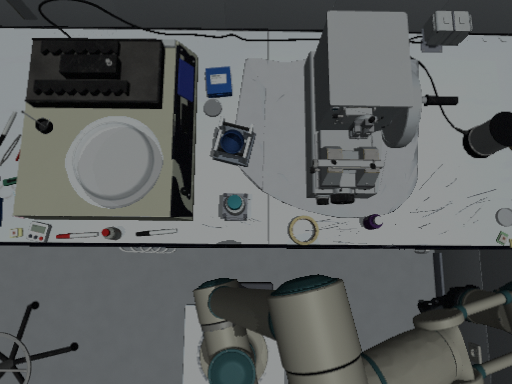

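The side view shows the teal cap at about (266,195) and the rocker cup at about (207,192). In the top view the cap is at (236,203) and the rocker at (233,143), with the tape at (303,230) and the purple bottle at (372,222). I'll zoom in on both.

```bash
python3 - <<'E'
from h import *
a=cv2.imread('pics/side1.png')[160:260,160:290];b=cv2.imread('pics/top1.png')[112:232,195:275]
f=lambda i,k:cv2.resize(i,None,fx=k,fy=k,interpolation=cv2.INTER_CUBIC)
A=f(a,4);B=f(b,5)[:600,:]
B=cv2.resize(b,(266,400),interpolation=cv2.INTER_CUBIC)
cv2.imwrite('pics/z1.png',np.hstack([A,B]))
side=cv2.imread('pics/side1.png');top=cv2.imread('pics/top1.png')
r={}
for n,im,(u0,u1,v0,v1) in(('side',side,(250,285,180,212)),('top',top,(220,252,190,218))):
    h=cv2.cvtColor(im,cv2.COLOR_BGR2HSV);m=((h[...,0]>80)&(h[...,0]<98)&(h[...,1]>110))
    v,u=np.nonzero(m[v0:v1,u0:u1]);r[n]=(u.mean()+u0,v.mean()+v0);print(n,r[n],len(u),u.min()+u0,u.max()+u0,v.min()+v0,v.max()+v0)
print(tri([ray(n,r[n]) for n in r]), onz('top',r['top'],.19))
E
```

```text
side (np.float64(266.5329341317365), np.float64(195.69461077844312)) 167 261 273 189 203
top (np.float64(234.16666666666666), np.float64(201.87037037037038)) 162 228 241 195 209
[ 4.61345517e-01 -3.58889106e-04  1.71970255e-01] [ 4.60490484e-01 -3.26070825e-04  1.90000000e-01]
```

View pics/z1.png

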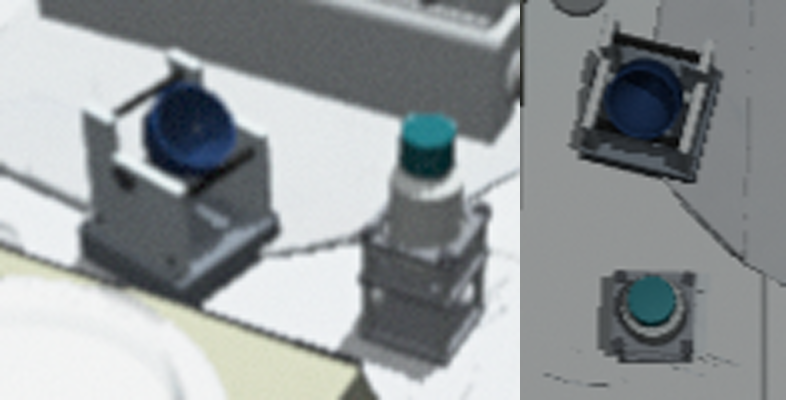

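```bash
cat > fit.py <<'E'
from h import *
from scipy.optimize import least_squares
E
python3 - <<'E'
from h import *
s=manip.get_state();print(q2R(s['ee_rot']).round(3))
print('scope knob',onz('top',(335,198),.1),onz('top',(312,100),.1),'purple',onz('top',(372,222),.09),'tape',onz('top',(303,230),.025),'red',onz('top',(111,233),.1))
im=cv2.imread('pics/top1.png');h=cv2.cvtColor(im,cv2.COLOR_BGR2HSV)
m=((h[...,0]>100)&(h[...,0]<125)&(h[...,1]>130));mm=np.zeros_like(m);mm[125:160,215:252]=m[125:160,215:252]
v,u=np.nonzero(mm);print('blue',u.mean(),v.mean(),u.min(),u.max(),v.min(),v.max());c=((u.min()+u.max())/2,(v.min()+v.max())/2)
print(onz('top',(u.mean(),v.mean()),.142))
im=cv2.imread('pics/side1.png');h=cv2.cvtColor(im,cv2.COLOR_BGR2HSV)
m=((h[...,0]>100)&(h[...,0]<125)&(h[...,1]>110));mm=np.zeros_like(m);mm[175:208,190:225]=m[175:208,190:225]
v,u=np.nonzero(mm);print('side blue',u.mean(),v.mean(),u.min(),u.max(),v.min(),v.max())
print(onz('side',(u.mean(),v.mean()),.142))
# base front corners (top img), front edge of base top z=.036
for p in((580,155),(695,180)):
    q=(195+(p[0]-520)/3.325,112+p[1]/3.333);print(q,onz('top',q,.036))
E
```

```text
[[-0.     0.35  -0.937]
 [ 0.002 -0.937 -0.35 ]
 [-1.    -0.002 -0.   ]]
scope knob [ 0.48799618 -0.31310278  0.1       ] [ 0.81212199 -0.24818539  0.1       ] purple [ 0.41462296 -0.42932243  0.09      ] tape [ 0.39258188 -0.22232198  0.025     ] red [0.37369837 0.37712437 0.1       ]
blue 231.84579439252337 141.45794392523365 221 243 130 153
[0.65526246 0.01074484 0.142     ]
side blue 206.75862068965517 192.29177718832892 197 218 180 203
[0.64604338 0.02642967 0.142     ]
(213.04511278195488, 158.5046504650465) [0.62759452 0.07642455 0.036     ]
(247.6315789473684, 166.005400540054) [ 0.60303521 -0.03937046  0.036     ]
```

Estimates: bottle axis at about (0.461, 0.000); rocker yaw about -12°, pivot at about (0.677, 0.006). Next I move above the bottle, with the jaws lined up on the rocker's y axis.

Request:
{"method": "arm_command", "body": {"series": "-0.1 -0.1 -0.1 0 0 0 1;-0.1 -0.2 -0.2 0 0 0 1;-0.1 -0.22 -0.23 0 0 0 1;-0.1 -0.22 -0.23 0 0 0 1;-0.1 -0.22 -0.23 0 0 0 1;-0.1 -0.22 -0.23 0 0 0 1;-0.1 -0.22 -0.23 0 0 0 1;0 -0.22 -0.23 0 0 0 1;0 -0.22 -0.23 0 0 0 1;0 -0.22 -0.23 0 0 0 1;0 -0.22 -0.23 0 0 0 1;0 -0.22 -0.23 0 0 0 1"}}

```text
clock: 1.1
position: [0.3573, -0.2108, 0.302]
ee_rot: [0.126, 0.696, 0.126, -0.696]
contact_force: [0.7, -1.5, -0.8]
width: 0.0856
```

Request:
{"method": "arm_command", "body": {"series": "0 -0.22 -0.23 0 0 0 1;0 -0.22 -0.23 0 0 0 1;0 -0.22 -0.23 0 0 0 1;0 -0.22 -0.23 0 0 0 1;0 -0.22 -0.23 0 0 0 1;0 -0.22 -0.23 0 0 0 1;0 -0.22 -0.2 0 0 0 1;0 -0.2 -0.19 0.036 0 0 1;0 0 0 0.036 0 0 1;0 0 0 0.036 0 0 1;0 0 0 0.036 0 0 1;0 0 0 0.036 0 0 1"}}

```text
clock: 2.1
position: [0.4613, 0.0127, 0.3017]
ee_rot: [0.075, -0.703, 0.075, 0.703]
contact_force: [0.5, -0.4, -0.7]
width: 0.0854
```

```bash
python3 - <<'E'
from h import *
s=manip.get_state();print(s['clock'],s['position'].round(4),q2R(s['ee_rot']).round(3).tolist(),s['qpos'].round(2),s['contact_force'].round(1))
im=snap('wrist','w1.png')
import pickle;pickle.dump(s,open('w1.pkl','wb'))
print(proj('wrist',[[.461,0,.192],[.648,.012,.148]],s))
E
```

```text
2.1 [0.4613 0.0127 0.3017] [[-0.0, -0.21, -0.978], [0.0, -0.978, 0.21], [-1.0, -0.0, 0.0]] [-0.12  0.07  1.6   0.    1.48  1.66] [ 0.5 -0.4 -0.7]
[[269.42437818 187.53960133]
 [209.45080894 -31.49650543]]
```

View pics/w1.png

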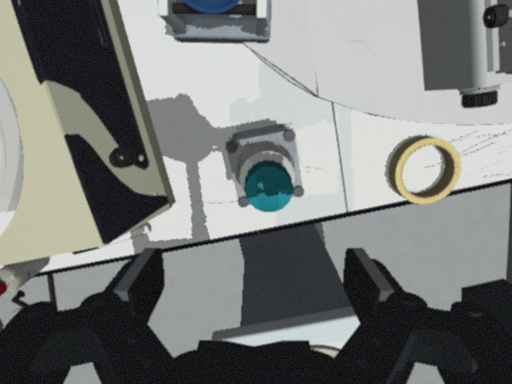

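The cap is at (269,188) in the wrist view, exactly where predicted. The rocker's front edge is level at row 40, so the yaw matches. I descend and grip the cap.

Request:
{"method": "arm_command", "body": {"series": "0.1 0.127 -0.027 0 0 0 1;0.2 0 0 0 0 0 1;0.25 0 0 0 0 0 1;0.25 0 0 0 0 0 1;0.25 0 0 0 0 0 1;0.2 0 0 0 0 0 1;0.15 0 0 0 0 0 1;0.1 0 0 0 0 0 1;0 0 0 0 0 0 1;0 0 0 0 0 0 -0.3;0 0 0 0 0 0 -0.3;0 0 0 0 0 0 -0.3", "squeeze": 40}}

```text
clock: 3.15
position: [0.4629, -0.0014, 0.1524]
ee_rot: [-0.073, 0.704, -0.073, -0.703]
contact_force: [0.2, -0.2, 0.1]
width: 0.0514
```

Request:
{"method": "arm_command", "body": {"series": "0 0 0 0 0 0 -0.4;0 0 0 0 0 0 -0.4;0 0 0 0 0 0 -0.4;0 0 0 0 0 0 -0.4;0 0 0 0 0 0 -0.4;0 0 0 0 0 0 -0.4"}}

```text
clock: 3.65
position: [0.463, -0.0014, 0.1521]
ee_rot: [-0.073, 0.704, -0.073, -0.703]
contact_force: [-0.1, 0.4, 5.9]
width: 0.0412
```

Request:
{"method": "arm_command", "body": {"series": "-0.03 0 0 0 0 0 -0.4;-0.08 0 0 0 0 0 -0.4;-0.12 0 0 0 0 0 -0.4;-0.15 0 0 0 0 0 -0.4;-0.15 0 0 0 0 0 -0.4;-0.15 0 0 0 0 0 -0.4;-0.2 0 0 0 0 0 -0.4;-0.2 0 0 0 0 0 -0.4;-0.2 0 0 0 0 0 -0.4;-0.12 0 0 0 0 0 -0.4;-0.1 0 0 0 0 0 -0.4;0 0 0 0 0 0 -0.4"}}

```text
clock: 4.65
position: [0.4629, -0.0016, 0.3032]
ee_rot: [-0.073, 0.704, -0.073, -0.702]
contact_force: [1.3, 0.7, -0.8]
width: 0.0409
```

Request:
{"method": "arm_command", "body": {"series": "0 0 -0.08 0 0 0 -0.4;0 0 -0.15 0 0 0 -0.4;0 0 -0.15 0 0 0 -0.4;0 0 -0.15 0 0 0 -0.4;0 0 -0.15 0 0 0 -0.4;0 0 -0.12 0 0 0 -0.4;0 0 0 0 0 0 -0.4;0 0 0 0 0 0 -0.4"}}

```text
clock: 5.32
position: [0.5403, -0.018, 0.2999]
ee_rot: [0.073, -0.702, 0.073, 0.704]
contact_force: [0.7, 1.3, -1.4]
width: 0.0414
```

```bash
python3 - <<'E'
from h import *
s=manip.get_state();print(s['clock'],s['position'].round(4),q2R(s['ee_rot']).round(3).tolist(),s['width'],s['contact_force'].round(1))
im=snap('wrist','w2.png')
import pickle;pickle.dump(s,open('w2.pkl','wb'))
E
```

```text
5.3167 [ 0.5403 -0.018   0.2999] [[-0.003, -0.206, -0.978], [0.0, -0.978, 0.206], [-1.0, 0.0, 0.003]] 0.04139882368526477 [ 0.7  1.3 -1.4]
```

View pics/w2.png

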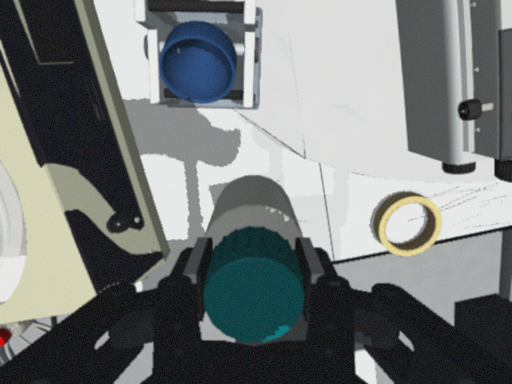

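The bottle is gripped by the cap at (255,285). The cup mouth is around (199,62), and the base front edge runs from (152,105) to (258,108). I overlay the model on a zoomed crop to check the rocker pose.

```bash
cat > ov.py <<'E'
from h import *
import pickle,sys
def model(x,y,yaw):
    c,sn=np.cos(yaw),np.sin(yaw);R=np.array([[c,-sn,0],[sn,c,0],[0,0,1]]);O=np.array([x,y,0])
    a=np.radians(38);z=np.array([-np.sin(a),0,np.cos(a)]);xx=np.array([np.cos(a),0,np.sin(a)]);yy=np.array([0,1,0]);P=np.array([0,0,.109])
    t=np.linspace(0,2*np.pi,49)[:,None]
    L=[P+.042*z+.031*(np.cos(t)*xx+np.sin(t)*yy)]
    b=.06;sq=np.array([[-b,-b],[b,-b],[b,b],[-b,b],[-b,-b]])
    L.append(np.c_[sq,np.full(5,.036)])
    return [l@R.T+O for l in L]
if __name__=='__main__':
    x,y,yaw=map(float,sys.argv[1:4]);s=pickle.load(open('w2.pkl','rb'))
    im=cv2.imread('pics/w2.png');u0,v0,k=125,0,5
    A=cv2.resize(im[v0:120,u0:285],None,fx=k,fy=k,interpolation=cv2.INTER_CUBIC)
    for l,col in zip(model(x,y,yaw),[(0,255,255),(0,0,255)]):
        p=((proj('wrist',l,s)-[u0,v0]+.5)*k).round().astype(int)
        cv2.polylines(A,[p],False,col,1)
    cv2.imwrite(sys.argv[4],A)
E
python3 ov.py .677 .006 -.21 pics/ov1.png
```

```text
(no output)
```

View pics/ov1.png

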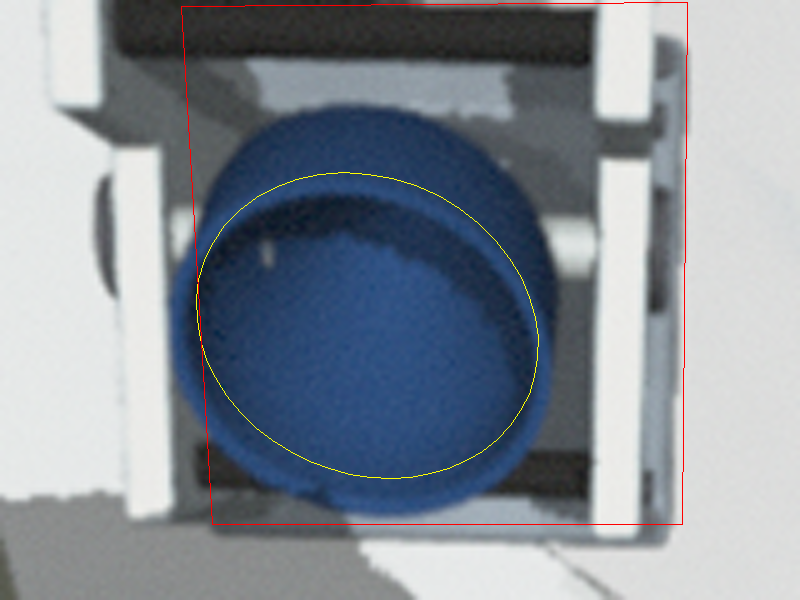

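Residuals are small: the mouth sits about 3 px lower than the model. I do one quick least-squares fit using the mouth extents and the cheek edges.

```bash
python3 - <<'E'
from ov import *
from scipy.optimize import least_squares
s=pickle.load(open('w2.pkl','rb'))
f=lambda p:np.array(p)/5-.5+[125,0]
E=[(-.052,[(650,160),(637,535)]),(-.042,[(600,160),(594,533)]),(.042,[(162,150),(172,515)]),(.052,[(115,150),(130,515)])]
bb=np.array([*f((197,192)),*f((535,487))])
def res(p,full=False):
    m=proj('wrist',model(*p)[0],s);r=list((np.r_[m.min(0),m.max(0)]-bb))
    c,sn=np.cos(p[2]),np.sin(p[2])
    for yy,pts in E:
        q=proj('wrist',[[p[0]+c*t-sn*yy,p[1]+sn*t+c*yy,.121] for t in(-.06,.02)],s)
        d=q[1]-q[0];n=np.array([-d[1],d[0]])/np.linalg.norm(d)
        r+=[(f(a)-q[0])@n for a in pts]
    return np.array(r)
o=least_squares(res,[.677,.006,-.21]);print(o.x.round(4),np.degrees(o.x[2]),o.fun.round(1))
x,y,w=o.x;c,sn=np.cos(w),np.sin(w)
for y0 in(.042,-.042): print('shaft',(proj('wrist',[[x-sn*y0,y+c*y0,.109]],s)[0]-[125,0]+.5)*5)
# bottle axis in hand: is it along tool x? cap top & body in image
print(((proj('wrist',[np.array(s['position'])+[0,0,.040]],s))))
# cap top centre via tool frame at TCP -? (TCP .152 <-> top .192)
E
```

```text
[ 0.6745  0.0067 -0.2421] -13.870918070531873 [-0.9 -0.7 -0.5  0.8 -0.9 -0.9 -0.4  0.4 -0.2 -0.8  0.7  0.5]
shaft [182.86334863 227.11266211]
shaft [601.67023217 238.62041378]
[[255.3805515  296.64850035]]
```

The fit is good (residuals under 1 px): pivot (0.6745, 0.0067), yaw -13.9°. I tilt the tool 38° at this height.

Request:
{"method": "arm_command", "body": {"series": "0 0 0 0.011 0 0 -0.4;0 0 0 0 0.0132 0 -0.4;0 0 0 0 0.0264 0 -0.4;0 0 0 0 0.0264 0 -0.4;0 0 0 0 0.0264 0 -0.4;0 0 0 0 0.0264 0 -0.4;0 0 0 0 0.0264 0 -0.4;0 0 0 0 0.0264 0 -0.4;0 0 0 0 0.0264 0 -0.4;0 0 0 0 0.0132 0 -0.4;0 0 0 0 0 0 -0.4;0 0 0 0 0 0 -0.4"}}

```text
clock: 6.37
position: [0.5387, -0.0175, 0.3008]
ee_rot: [-0.053, 0.892, -0.108, -0.436]
contact_force: [0.7, 0.3, -1.1]
width: 0.041
```

```bash
cat > go.py <<'E'
from h import *
from scipy.spatial.transform import Rotation as Ro
P=np.array([.6745,.0067,.109]);W=-.2421
def target(out=0,ang=0,g=.034,lat=(0,0)):
    a=np.radians(38)-ang;c,s=np.cos(W),np.sin(W)
    z=np.array([-np.sin(a)*c,-np.sin(a)*s,np.cos(a)]);x=-z;y=np.array([s,-c,0]);zz=np.cross(x,y)
    return P+(.049+g+out)*z,np.c_[x,y,zz]
def delta(**k):
    s=manip.get_state();R=q2R(s['ee_rot']);p,Rt=target(**k)
    t=R.T@(p-s['position']);r=Ro.from_matrix(R.T@Rt).as_rotvec()
    return t/.1,r/np.pi
def show():
    s=manip.get_state();R=q2R(s['ee_rot']);print(round(s['clock'],2),s['position'].round(4),'tool F',(R.T@s['contact_force']).round(1),'M',(R.T@s['moment']).round(2),'w',round(s['width'],4),'q',s['qpos'].round(2))
if __name__=='__main__':
    show()
    for o in(.09,.0): print(o,*[v.round(3) for v in delta(out=o)])
E
python3 go.py
```

```text
6.37 [ 0.5387 -0.0175  0.3008] tool F [ 1.2 -0.5  0.2] M [ 0.03 -0.55 -0.07] w 0.041 q [-0.1  -0.12  1.96 -0.14  0.64  1.79]
0.09 [ 0.557 -0.561  0.186] [ 0.     0.001 -0.   ]
0.0 [ 1.457 -0.561  0.185] [ 0.     0.001 -0.   ]
```

Request:
{"method": "arm_command", "body": {"series": "0.04 -0.04 0.014 0 0 0 -0.4;0.08 -0.08 0.026 0 0 0 -0.4;0.08 -0.08 0.026 0 0 0 -0.4;0.08 -0.08 0.026 0 0 0 -0.4;0.08 -0.08 0.026 0 0 0 -0.4;0.08 -0.08 0.026 0 0 0 -0.4;0.08 -0.08 0.026 0 0 0 -0.4;0.04 -0.04 0.014 0 0 0 -0.4;0 0 0 0 0 0 -0.4;0 0 0 0 0 0 -0.4;0 0 0 0 0 0 -0.4"}}

```text
clock: 7.28
position: [0.5738, 0.0315, 0.2463]
ee_rot: [-0.053, 0.892, -0.109, -0.435]
contact_force: [0.7, -0.3, -1.2]
width: 0.0409
```

```bash
python3 go.py; python3 - <<'E'
from h import *
import ov
s=manip.get_state();w=get_image('wrist');d=get_image('side');t=get_image('top')
im=w.copy()
m=ov.model(.6745,.0067,-.2421)[0]
cv2.polylines(im,[proj('wrist',m,s).round().astype(int)],False,(255,255,0),1)
R=q2R(s['ee_rot']);p=s['position']+R@[.034,0,0]
for n,A in(('wrist',im),):
    for zz,r in((-.036,.028),(-.074,.006)):
        th=np.linspace(0,6.29,40)[:,None];c=p-R[:,0]*zz+r*(np.cos(th)*R[:,1]+np.sin(th)*R[:,2])
        cv2.polylines(A,[proj(n,c,s).round().astype(int)],False,(255,0,0),1)
S=cv2.resize(d[150:270,150:290],(280,240),interpolation=cv2.INTER_CUBIC);T=cv2.resize(t[100:220,180:300],(240,240),interpolation=cv2.INTER_CUBIC)
T=np.vstack([S,np.pad(T,((0,0),(0,40),(0,0)))])[:480];T=np.pad(T,((0,0),(0,0),(0,0)))
o=np.zeros((480,792,3),np.uint8);o[:384,:512]=im;o[:,512:]=T
cv2.imwrite('pics/c1.png',o[:,:,::-1])
E
```

```text
7.28 [0.5738 0.0315 0.2463] tool F [1.4 0.1 0.2] M [-0.03 -0.49  0.02] w 0.0409 q [ 0.04  0.01  2.   -0.36  0.52  2.12]
0.09 [-0.01  -0.001  0.028] [-0. -0. -0.]
0.0 [ 0.89  -0.001  0.029] [-0. -0. -0.]
```

View pics/c1.png

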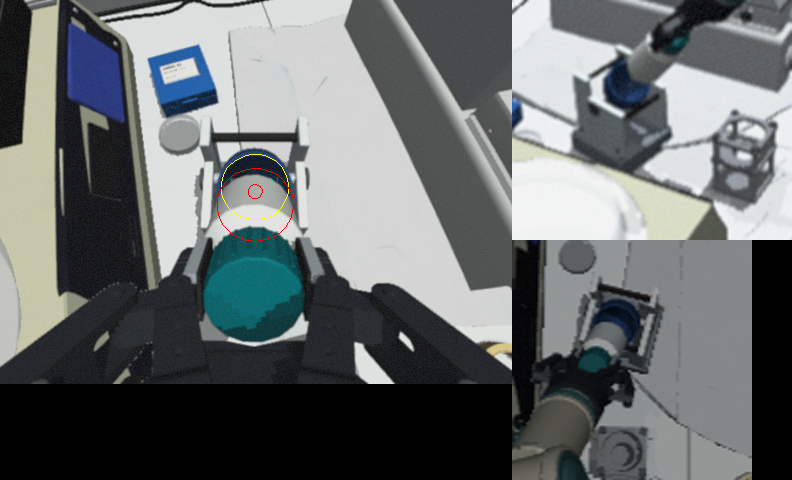

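All three views show the bottle aligned on the cup axis. I insert to 10 mm short, then measure.

Request:
{"method": "arm_command", "body": {"series": "0.03 0 0.028 0 0 0 -0.4;0.08 0 0 0 0 0 -0.4;0.12 0 0 0 0 0 -0.4;0.12 0 0 0 0 0 -0.4;0.12 0 0 0 0 0 -0.4;0.1 0 0 0 0 0 -0.4;0.1 0 0 0 0 0 -0.4;0.06 0 0 0 0 0 -0.4;0.04 0 0 0 0 0 -0.4;0.02 0 0 0 0 0 -0.4;0 0 0 0 0 0 -0.4;0 0 0 0 0 0 -0.4"}}

```text
clock: 8.43
position: [0.6194, 0.0206, 0.1825]
ee_rot: [-0.053, 0.893, -0.108, -0.434]
contact_force: [4.7, -0.6, -0.1]
width: 0.0412
```

```bash
python3 go.py
```

```text
8.43 [0.6194 0.0206 0.1825] tool F [ 3.  -0.5 -3.7] M [0.01 0.65 0.02] w 0.0412 q [ 0.01  0.15  2.04 -0.47  0.35  2.22]
0.09 [-0.801  0.002  0.004] [-0.    -0.001  0.   ]
0.0 [0.099 0.003 0.006] [-0.    -0.001  0.   ]
```

Request:
{"method": "arm_command", "body": {"series": "0 0 -0.015 0 0 0 -0.4;0.02 0 0 0 0 0 -0.4;0.02 0 0 0 0 0 -0.4;0.02 0 0 0 0 0 -0.4;0 0 0 0 0 0 -0.4;0 0 0 0 0 0 -0.4"}}

```text
clock: 8.93
position: [0.6237, 0.0192, 0.1794]
ee_rot: [-0.053, 0.893, -0.109, -0.434]
contact_force: [0.1, -1.6, 5.9]
width: 0.0408
```

```bash
python3 go.py
```

```text
8.93 [0.6237 0.0192 0.1794] tool F [-4.4  1.5 -4. ] M [0.01 0.71 0.45] w 0.0408 q [ 0.01  0.16  2.03 -0.48  0.34  2.23]
0.09 [-0.853 -0.     0.018] [ 0.    -0.001  0.   ]
0.0 [ 0.047 -0.     0.021] [ 0.    -0.001  0.   ]
```

Request:
{"method": "arm_command", "body": {"series": "0 0 -0.015 0 0 0 -0.4;0 0 -0.005 0 0 0 -0.4;0 0 0 0 0 0 -0.4;0 0 0 0 0 0 -0.4"}}

```text
clock: 9.27
position: [0.6245, 0.019, 0.1798]
ee_rot: [-0.053, 0.892, -0.109, -0.435]
contact_force: [-2.1, -0.5, 6.2]
width: 0.0412
```

```bash
python3 go.py
```

```text
9.27 [0.6245 0.019  0.1798] tool F [-6.1  1.  -2.3] M [0.01 0.36 0.2 ] w 0.0412 q [ 0.01  0.16  2.03 -0.47  0.34  2.22]
0.09 [-0.855 -0.     0.03 ] [-0. -0. -0.]
0.0 [ 0.045 -0.001  0.031] [-0. -0. -0.]
```

Request:
{"method": "arm_command", "body": {"series": "0.015 0 -0.01 0 0 0 -0.4;0.015 0 0 0 0 0 -0.4;0 0 0 0 0 0 -0.4;0 0 0 0 0 0 -0.4"}}

```text
clock: 9.6
position: [0.6267, 0.018, 0.1786]
ee_rot: [-0.053, 0.892, -0.109, -0.435]
contact_force: [-6.0, -1.1, 9.8]
width: 0.0412
```

```bash
python3 go.py;  python3 - <<'E'
from h import *
import ov
s=manip.get_state();w=get_image('wrist');d=get_image('side')
S=cv2.resize(d[165:245,160:260],None,fx=4,fy=4,interpolation=cv2.INTER_CUBIC)
W=cv2.resize(w[120:340,165:345],None,fx=2.2,fy=2.2,interpolation=cv2.INTER_CUBIC)
o=np.zeros((max(len(S),len(W)),S.shape[1]+W.shape[1],3),np.uint8);o[:len(S),:S.shape[1]]=S;o[:len(W),S.shape[1]:]=W
cv2.imwrite('pics/c2.png',o[:,:,::-1])
E
```

```text
9.6 [0.6267 0.018  0.1786] tool F [-11.1   2.5  -1.7] M [-0.03  0.37  0.65] w 0.0412 q [ 0.01  0.16  2.03 -0.48  0.34  2.22]
0.09 [-0.879 -0.004  0.04 ] [ 0. -0. -0.]
0.0 [ 0.021 -0.005  0.041] [ 0. -0. -0.]
```

View pics/c2.png

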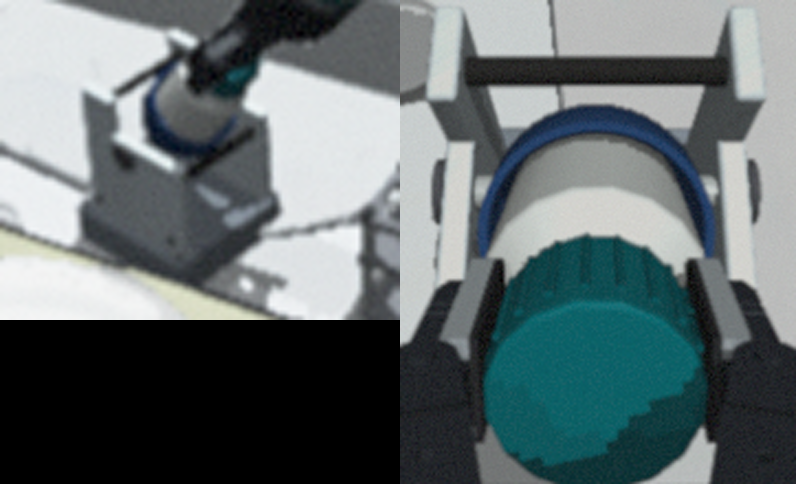

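Request:
{"method": "arm_command", "body": {"series": "0.01 0.008 -0.008 0 0 0 -0.4;0.01 0 0 0 0 0 -0.4;0.01 0 0 0 0 0 -0.4;0 0 0 0 0 0 -0.4;0 0 0 0 0 0 -0.4"}}

```text
clock: 10.12
position: [0.6278, 0.0174, 0.179]
ee_rot: [-0.053, 0.893, -0.109, -0.434]
contact_force: [-22.2, 4.9, 28.4]
width: 0.041
```

```bash
python3 go.py
```

```text
10.12 [0.6278 0.0174 0.179 ] tool F [-36.4   0.6   0.3] M [-0.06 -0.49  0.25] w 0.041 q [ 0.01  0.16  2.03 -0.48  0.34  2.22]
0.09 [-0.883 -0.008  0.05 ] [-0.    -0.001 -0.   ]
0.0 [ 0.017 -0.008  0.053] [-0.    -0.001 -0.   ]
```

The bottle is now stiff axially with no side load, so it is home. I relieve most of the push, keeping a light preload, and start the rock.

Request:
{"method": "arm_command", "body": {"series": "-0.012 0 0 0 0 0 -0.4;-0.01 0 0 0 0 0 -0.4;0 0 0 0 0 0 -0.4;0 0 -0.0166 0 -0.0064 0 -0.4;0 0 -0.0166 0 -0.0064 0 -0.4;0 0 -0.0166 0 -0.0064 0 -0.4;0 0 0 0 0 0 -0.4"}}

```text
clock: 10.7
position: [0.6318, 0.0164, 0.1819]
ee_rot: [-0.056, 0.879, -0.107, -0.462]
contact_force: [-9.7, 3.0, 13.2]
width: 0.0411
```

```bash
python3 go.py; python3 -c "
from go import *
print(delta(out=0,ang=.06))"
```

```text
10.7 [0.6318 0.0164 0.1819] tool F [-16.6  -0.5   0.9] M [-0.07 -0.35 -0.1 ] w 0.0411 q [-0.01  0.17  1.96 -0.32  0.44  2.05]
0.09 [-0.878 -0.008  0.157] [-0.     0.019 -0.   ]
0.0 [ 0.02  -0.008  0.103] [-0.     0.019 -0.   ]
(array([ 0.01856869, -0.00808307,  0.05347666]), array([-2.57951093e-04, -3.34587546e-05, -6.35918905e-05]))
```

Request:
{"method": "arm_command", "body": {"series": "-0.003 0 -0.0166 0 -0.0064 0 -0.4;0 0 -0.0166 0 -0.0064 0 -0.4;0 0 -0.0166 0 -0.0064 0 -0.4;0 0 -0.0166 0 -0.0064 0 -0.4;0 0 -0.0166 0 -0.0064 0 -0.4;0 0 -0.0166 0 -0.0064 0 -0.4;0 0 0 0 0 0 -0.4"}}

```text
clock: 11.28
position: [0.6403, 0.0143, 0.1865]
ee_rot: [-0.063, 0.849, -0.104, -0.514]
contact_force: [-3.7, 1.2, 8.5]
width: 0.0411
```

```bash
python3 go.py; python3 -c "
from go import *
print(delta(out=0,ang=.18))"
```

```text
11.28 [0.6403 0.0143 0.1865] tool F [-9.3 -0.3 -0.5] M [-0.1  -0.07 -0.03] w 0.0411 q [-0.03  0.2   1.84 -0.17  0.64  1.89]
0.09 [-0.853 -0.008  0.361] [-0.     0.058 -0.   ]
0.0 [ 0.032 -0.008  0.199] [-0.     0.058 -0.   ]
(array([ 0.01874495, -0.00781988,  0.05014675]), array([-1.81447877e-04,  3.52258059e-04, -3.89942347e-05]))
```

Request:
{"method": "arm_command", "body": {"series": "0.003 0 -0.0166 0 -0.0064 0 -0.4;0 0 -0.0166 0 -0.0064 0 -0.4;0.002 0 -0.0166 0 -0.0064 0 -0.4;0 0 -0.0166 0 -0.0064 0 -0.4;0 0 -0.0166 0 -0.0064 0 -0.4;0 0 0 0 0 0 -0.4"}}

```text
clock: 11.78
position: [0.6479, 0.0125, 0.1895]
ee_rot: [-0.068, 0.822, -0.1, -0.556]
contact_force: [-3.5, -0.4, 8.6]
width: 0.041
```

```bash
python3 go.py; python3 -c "
from go import *
print(delta(out=0,ang=.28))"
```

```text
11.78 [0.6479 0.0125 0.1895] tool F [-9.2  1.2 -0.1] M [-0.06 -0.03  0.09] w 0.041 q [-0.05  0.24  1.73 -0.1   0.8   1.82]
0.09 [-0.814 -0.007  0.528] [-0.    0.09 -0.  ]
0.0 [ 0.051 -0.007  0.278] [-0.    0.09 -0.  ]
(array([ 0.01814208, -0.00752355,  0.04880973]), array([-1.41631746e-04,  4.44669415e-04, -2.71339710e-05]))
```

Request:
{"method": "arm_command", "body": {"series": "0 0 -0.0166 0 -0.0064 0 -0.4;0 0 0 0 0 0 -0.4;0 0 -0.0083 0 -0.0032 0 -0.4;0 0 -0.0083 0 -0.0032 0 -0.4;0 0 0 0 0 0 -0.4;0 0 0 0 0 0 -0.4"}}

```text
clock: 12.28
position: [0.6492, 0.0122, 0.1901]
ee_rot: [-0.07, 0.811, -0.099, -0.573]
contact_force: [-3.6, 0.4, 7.3]
width: 0.0414
```

```bash
python3 go.py; python3 -c "
from go import *
print(delta(out=0,ang=.32))"
```

```text
12.28 [0.6492 0.0122 0.1901] tool F [-8.1  0.5  1. ] M [-0.05  0.    0.13] w 0.0414 q [-0.05  0.26  1.69 -0.08  0.86  1.8 ]
0.09 [-0.79  -0.007  0.576] [-0.     0.103 -0.   ]
0.0 [ 0.064 -0.008  0.29 ] [-0.     0.103 -0.   ]
(array([ 0.02080069, -0.00754384,  0.02951184]), array([-4.24465274e-05,  1.04289076e-03, -8.63378575e-05]))
```

Request:
{"method": "arm_command", "body": {"series": "0 0 -0.015 0 -0.0032 0 -0.4;0 0 -0.015 0 0 0 -0.4;0 0 0 0 0 0 -0.4;0 0 0 0 0 0 -0.4"}}

```text
clock: 12.62
position: [0.6497, 0.0121, 0.1903]
ee_rot: [-0.07, 0.806, -0.098, -0.579]
contact_force: [-8.4, 2.6, 9.9]
width: 0.0408
```

```bash
python3 go.py; python3 -c "
from go import *
print(delta(out=0,ang=.33))"; python3 - <<'E'
from h import *
d=get_image('side');w=get_image('wrist')
S=cv2.resize(d[165:245,160:260],None,fx=4,fy=4,interpolation=cv2.INTER_CUBIC)
W=cv2.resize(w[120:340,165:345],None,fx=2.2,fy=2.2,interpolation=cv2.INTER_CUBIC)
o=np.zeros((max(len(S),len(W)),S.shape[1]+W.shape[1],3),np.uint8);o[:len(S),:S.shape[1]]=S;o[:len(W),S.shape[1]:]=W
cv2.imwrite('pics/c3.png',o[:,:,::-1])
E
```

```text
12.62 [0.6497 0.0121 0.1903] tool F [-12.1  -0.6   5.1] M [-0.08 -0.66  0.02] w 0.0408 q [-0.05  0.26  1.68 -0.08  0.88  1.8 ]
0.09 [-0.781 -0.007  0.593] [-0.     0.108 -0.   ]
0.0 [ 0.068 -0.007  0.295] [-0.     0.108 -0.   ]
(array([ 0.02104272, -0.00700285,  0.02598648]), array([-6.63909905e-05,  2.55388004e-03, -1.39712041e-04]))
```

View pics/c3.png

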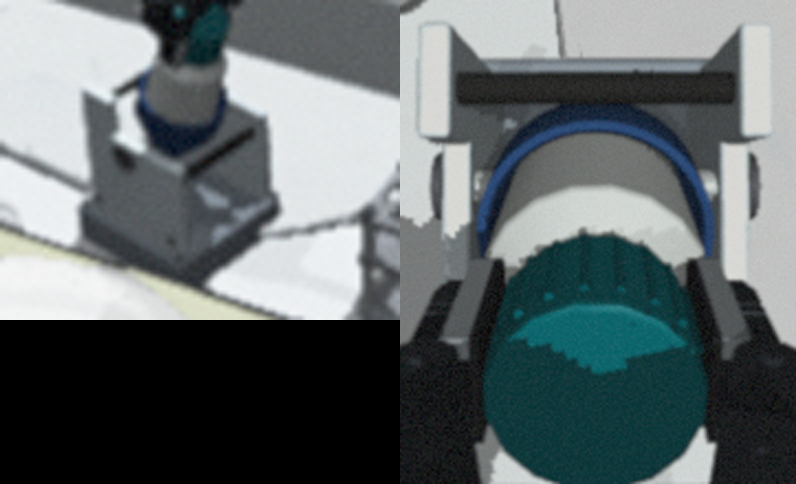

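At the rear the blue rim sits against the rear stop bar (about (600,90) in the crop). The lateral force is 5 N with almost no further motion, and the bottle is still deep in the cup. Now I rock it back.

Request:
{"method": "arm_command", "body": {"series": "0 0 0.03 0 0.0032 0 -0.4;0 0 0.0166 0 0.0064 0 -0.4;0 0 0.0166 0 0.0064 0 -0.4;0 0 0.0166 0 0.0064 0 -0.4;0 0 0.0166 0 0.0064 0 -0.4;0 0 0.0166 0 0.0064 0 -0.4;0 0 0.0166 0 0.0064 0 -0.4;0 0 0.0166 0 0.0064 0 -0.4;0 0 0.0166 0 0.0064 0 -0.4;0 0 0 0 0 0 -0.4"}}

```text
clock: 13.55
position: [0.6365, 0.0154, 0.1848]
ee_rot: [-0.061, 0.854, -0.104, -0.506]
contact_force: [-4.7, 0.6, 8.7]
width: 0.0411
```

```bash
python3 go.py; python3 -c "
from go import *
print(delta(out=0,ang=.16))"
```

```text
13.55 [0.6365 0.0154 0.1848] tool F [-9.9  0.5 -0. ] M [ 0.03 -0.05  0.22] w 0.0411 q [-0.03  0.19  1.86 -0.18  0.6   1.91]
0.09 [-0.855 -0.007  0.301] [0.    0.051 0.   ]
0.0 [ 0.033 -0.007  0.157] [0.    0.051 0.   ]
(array([ 0.02224121, -0.00692938,  0.02435146]), array([ 1.09731816e-04,  3.69477002e-04, -1.33498981e-07]))
```

Request:
{"method": "arm_command", "body": {"series": "0 0 0.015 0 0.0064 0 -0.4;0 0 0.015 0 0.0064 0 -0.4;0 0 0.015 0 0.0064 0 -0.4;0 0 0.015 0 0.0064 0 -0.4;0 0 0.015 0 0.0064 0 -0.4;0 0 0.015 0 0.0064 0 -0.4;0 0 0.015 0 0.0064 0 -0.4;0 0 0.015 0 0.0064 0 -0.4;0 0 0 0 0 0 -0.4;0 0 0 0 0 0 -0.4"}}

```text
clock: 14.38
position: [0.6263, 0.0178, 0.1781]
ee_rot: [-0.053, 0.892, -0.109, -0.436]
contact_force: [-12.8, 2.6, 12.8]
width: 0.0412
```

```bash
python3 go.py
```

```text
14.38 [0.6263 0.0178 0.1781] tool F [-18.1   0.6   2.5] M [ 0.   -0.63 -0.25] w 0.0412 q [ 0.01  0.16  2.03 -0.47  0.34  2.21]
0.09 [-0.881 -0.008  0.037] [ 0.     0.001 -0.   ]
0.0 [ 0.019 -0.008  0.036] [ 0.     0.001 -0.   ]
```

Request:
{"method": "arm_command", "body": {"series": "-0.005 0 0.01 0 0 0 -0.4;0 0 0.01 0 0 0 -0.4;0 0 0 0 0 0 -0.4;0 0 0 0 0 0 -0.4"}}

```text
clock: 14.72
position: [0.6257, 0.018, 0.1777]
ee_rot: [-0.053, 0.892, -0.109, -0.435]
contact_force: [-7.7, 2.3, 10.5]
width: 0.0414
```

```bash
python3 go.py
```

```text
14.72 [0.6257 0.018  0.1777] tool F [-13.2  -0.4  -0.1] M [ 0.03 -0.16  0.  ] w 0.0414 q [ 0.01  0.16  2.03 -0.47  0.34  2.22]
0.09 [-0.88  -0.008  0.029] [-0.  0. -0.]
0.0 [ 0.02  -0.008  0.028] [-0.  0. -0.]
```

The bottle is back on the front stop, which resists again. I relieve the axial push and open the gripper slowly.

Request:
{"method": "arm_command", "body": {"series": "-0.006 0 0.004 0 0 0 -0.4;-0.006 0 0 0 0 0 -0.4;0 0 0 0 0 0 -0.4;0 0 0 0 0 0 0.15;0 0 0 0 0 0 0.3;0 0 0 0 0 0 0.5;0 0 0 0 0 0 0.8;0 0 0 0 0 0 1;0 0 0 0 0 0 1;0 0 0 0 0 0 1;0 0 0 0 0 0 1;0 0 0 0 0 0 1"}}

```text
clock: 15.72
position: [0.6262, 0.0178, 0.1782]
ee_rot: [-0.053, 0.892, -0.109, -0.435]
contact_force: [-0.1, -0.3, 0.9]
width: 0.0853
```

```bash
python3 go.py; python3 - <<'E'
from h import *
d=get_image('side');w=get_image('wrist')
S=cv2.resize(d[165:245,160:260],None,fx=4,fy=4,interpolation=cv2.INTER_CUBIC)
W=cv2.resize(w[120:340,165:345],None,fx=2.2,fy=2.2,interpolation=cv2.INTER_CUBIC)
o=np.zeros((max(len(S),len(W)),S.shape[1]+W.shape[1],3),np.uint8);o[:len(S),:S.shape[1]]=S;o[:len(W),S.shape[1]:]=W
cv2.imwrite('pics/c4.png',o[:,:,::-1])
E
```

```text
15.72 [0.6262 0.0178 0.1782] tool F [-0.7  0.3 -0.5] M [-0.03 -0.35 -0.01] w 0.0853 q [ 0.01  0.16  2.03 -0.47  0.34  2.22]
0.09 [-0.879 -0.008  0.035] [-0. -0. -0.]
0.0 [ 0.021 -0.008  0.036] [-0. -0. -0.]
```

View pics/c4.png

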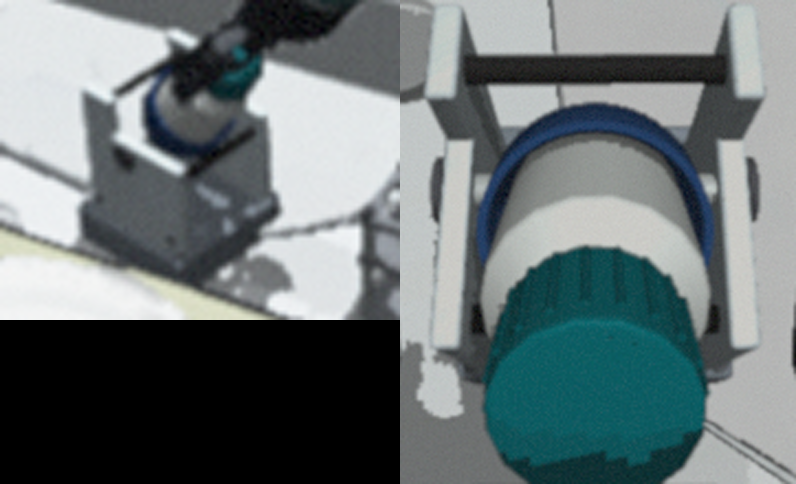

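The bottle stays in the cup. The gap behind it looks slightly larger than before, so I retreat straight back along the tool axis and measure.

Request:
{"method": "arm_command", "body": {"series": "-0.03 0 0 0 0 0 1;-0.06 0 0 0 0 0 1;-0.1 0 0 0 0 0 1;-0.12 0 0 0 0 0 1;-0.15 0 0 0 0 0 1;-0.15 0 0 0 0 0 1;-0.15 0 0 0 0 0 1;-0.12 0 0 0 0 0 1;-0.08 0 0 0 0 0 1;0 0 0 0 0 0 1;0 0 0 0 0 0 1"}}

```text
clock: 16.73
position: [0.5686, 0.0322, 0.2549]
ee_rot: [-0.053, 0.893, -0.108, -0.434]
contact_force: [-0.1, 0.3, -0.6]
width: 0.0853
```

```bash
python3 - <<'E'
from go import *
import pickle
s=manip.get_state();w=get_image('wrist');d=get_image('side');pickle.dump((s,w,d),open('fin.pkl','wb'))
show()
def circ(p,R,zz,r):
    th=np.linspace(0,6.29,60)[:,None];return p-R[:,0]*zz+r*(np.cos(th)*R[:,1]+np.sin(th)*R[:,2])
p,R=target(g=0)
A=w.copy()
for zz,r,c in((.074,.021,(255,0,0)),(-.007,.031,(255,255,0)),(.032,.028,(0,255,0))):
    cv2.polylines(A,[proj('wrist',circ(p,R,zz,r),s).round().astype(int)],False,c,1)
u,v=proj('wrist',p+.02*-R[:,0],s)[0].astype(int);print(u,v)
u0,v0=max(u-110,0),max(v-90,0)
C=cv2.resize(A[v0:v0+180,u0:u0+220],None,fx=2.2,fy=2.2,interpolation=cv2.INTER_NEAREST)
B=d.copy()
for zz,r,c in((.074,.021,(255,0,0)),(-.007,.031,(255,255,0))):
    cv2.polylines(B,[proj('side',circ(p,R,zz,r)).round().astype(int)],False,c,1)
S=np.vstack([cv2.resize(x[165:215,185:245],None,fx=4,fy=4,interpolation=cv2.INTER_NEAREST) for x in(d,B)])
o=np.zeros((max(len(S),len(C)),S.shape[1]+C.shape[1],3),np.uint8);o[:len(S),:S.shape[1]]=S;o[:len(C),S.shape[1]:]=C
cv2.imwrite('pics/c5.png',o[:,:,::-1]);print(o.shape,u0,v0)
E
```

```text
16.83 [0.5686 0.032  0.2535] tool F [-0.9  0.5  0.2] M [ 0.   -0.24 -0.04] w 0.0854 q [ 0.05 -0.01  2.   -0.35  0.54  2.1 ]
254 194
(400, 724, 3) 144 104
```

View pics/c5.png

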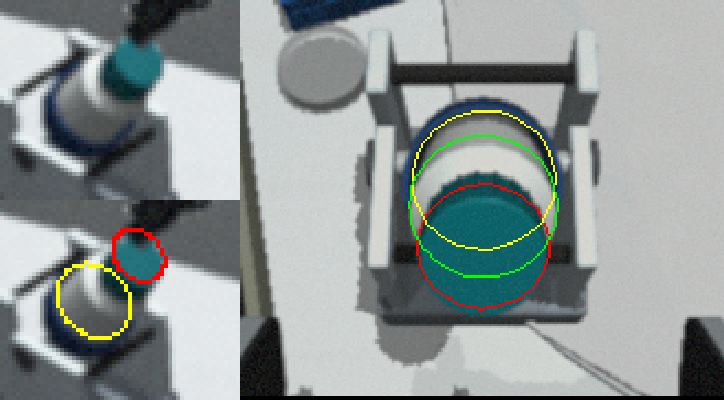

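Cap and rim agree with the model to about 1–2 px, but this view hides axial depth, and TCP readings at release suggest the bottle could sit up to 4 mm high. I take a steeper look across the axis, with the tool vertical.

Request:
{"method": "arm_command", "body": {"series": "-0.06 0 0 0 -0.0132 0 1;-0.06 0 0 0 -0.0264 0 1;-0.06 0 0 0 -0.0264 0 1;-0.04 0 0 0 -0.0264 0 1;0 0 0 0 -0.0264 0 1;0 0 0 0 -0.0264 0 1;0 0 0 0 -0.0264 0 1;0 0 0 0 -0.0264 0 1;0 0 0 0 -0.0132 0 1;0 0 0 0 0 0 1;0 0 0 0 0 0 1"}}

```text
clock: 17.75
position: [0.5576, 0.0345, 0.2706]
ee_rot: [0.086, -0.701, 0.086, 0.703]
contact_force: [-1.0, -0.3, 0.1]
width: 0.0857
```

```bash
cat > chk.py <<'E'
from go import *
import pickle,sys
def circ(p,R,zz,r):
    th=np.linspace(0,6.29,60)[:,None];return p-R[:,0]*zz+r*(np.cos(th)*R[:,1]+np.sin(th)*R[:,2])
if __name__=='__main__':
    s=manip.get_state();w=get_image('wrist');pickle.dump((s,w),open('fin2.pkl','wb'));show()
    p,R=target(g=0);A=w.copy()
    for zz,r,c in((.074,.021,(255,0,0)),(.042,.021,(255,0,0)),(-.007,.031,(255,255,0)),(.032,.028,(0,255,0))):
        cv2.polylines(A,[proj('wrist',circ(p,R,zz,r),s).round().astype(int)],False,c,1)
    u,v=proj('wrist',p+.02*-R[:,0],s)[0].astype(int)
    u0,v0=min(max(u-65,0),512-130),min(max(v-70,0),384-140)
    C=np.hstack([cv2.resize(x[v0:v0+140,u0:u0+130],None,fx=3,fy=3,interpolation=cv2.INTER_CUBIC) for x in(w,A)])
    cv2.imwrite('pics/'+sys.argv[1],C[:,:,::-1]);print(u0,v0)
E
python3 chk.py c6.png
```

```text
17.8 [0.5568 0.0347 0.271 ] tool F [-0.8 -0.8  1. ] M [-0.05 -0.07  0.03] w 0.0855 q [-0.06  0.23  1.47 -0.    1.44  1.75]
188 24
```

View pics/c6.png

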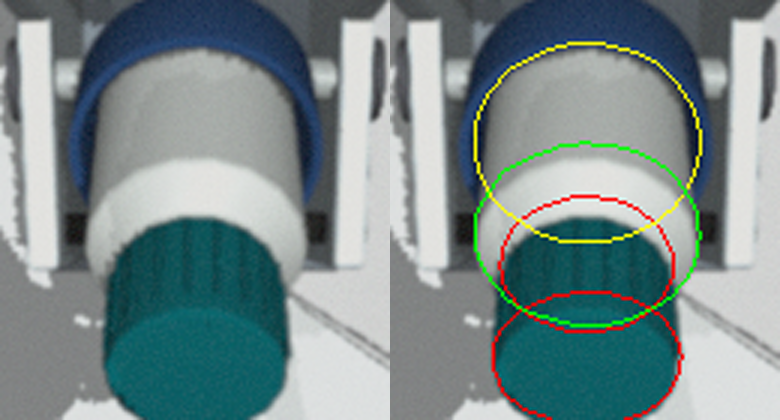

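The cap and shoulder edges here sit about 5 px further out than the model, and the rim about 2 px. The bottle may be leaning or slightly proud. I fit the cap silhouette in the two saved wrist views to get its actual pose.

```bash
cat > capfit.py <<'E'
from chk import *
from scipy.optimize import minimize
def mask(w):
    h=cv2.cvtColor(w,cv2.COLOR_RGB2HSV);m=((h[...,0]>82)&(h[...,0]<98)&(h[...,1]>120)).astype(np.uint8)
    n,l,st,_=cv2.connectedComponentsWithStats(m);m=(l==1+st[1:,4].argmax()).astype(np.uint8)
    return cv2.morphologyEx(m,cv2.MORPH_CLOSE,np.ones((5,5)))
def fit(views):
    p0,R0=target(g=0);M=[(s,mask(w).astype(float)) for s,w in views]
    def pose(q):
        R=R0@Ro.from_rotvec([0,q[3],q[4]]).as_matrix();tip=p0+.074*R0[:,0]+R0@np.array(q[:3])
        return tip-.074*R[:,0],R     # q in tool-like axes of cup: x=into cup
    def cost(q):
        q=np.array(q)*np.array([1e-3]*3+[1e-2]*2)
        p,R=pose(q);c=0
        for s,m in M:
            pts=np.vstack([proj('wrist',circ(p,R,z,.021),s) for z in(.042,.074)])
            h=cv2.convexHull(((pts+.5)*4-.5).astype(np.float32)).round().astype(np.int32)
            A=np.zeros((384*4,512*4),np.uint8);cv2.fillPoly(A,[h],1)
            A=cv2.resize(A.astype(np.float32),(512,384),interpolation=cv2.INTER_AREA);c+=np.abs(A-m).sum()
        return c+.5*(q[3:]**2).sum()/1e-4
    sx=np.vstack([np.zeros(5),np.diag([3,2,3,2,2])])
    o=minimize(cost,np.zeros(5),method='Nelder-Mead',options=dict(initial_simplex=sx,maxiter=500,xatol=.03,fatol=.5))
    return o.x,o.fun,[m.sum() for _,m in M]
if __name__=='__main__':
    V=[pickle.load(open('fin.pkl','rb'))[:2],pickle.load(open('fin2.pkl','rb'))]
    q,f,n=fit(V);print('tip offset mm (in,y,z)',q[:3].round(1),'lean crad',q[3:].round(1),'cost',f,n)
    p,R=target(g=0);Rt=R@Ro.from_rotvec([0,q[3]/100,q[4]/100]).as_matrix();top=p+.074*R[:,0]+R@(q[:3]/1000)-.148*Rt[:,0];print('captop off',(R.T@(top-(p-.074*R[:,0]))*1000).round(1))
E
python3 capfit.py
```

```text
tip offset mm (in,y,z) [ 2.5 -0.6 17.1] lean crad [-9.  -0.3] cost 383.6791346401224 [np.float64(2968.0), np.float64(3564.0)]
captop off [ 3.1 -0.2  3.7]
```

The cap alone doesn't constrain depth well enough, so I do a physical check: press gently on the cap top along the axis with shut fingers. First I tilt back and close them.

Request:
{"method": "arm_command", "body": {"series": "-0.05 0 0 0 0.0132 0 0;-0.05 0 0 0 0.0264 0 -1;-0.05 0 0 0 0.0264 0 -1;0 0 0 0 0.0264 0 -1;0 0 0 0 0.0264 0 -1;0 0 0 0 0.0264 0 -1;0 0 0 0 0.0264 0 -1;0 0 0 0 0.0264 0 -1;0 0 0 0 0.0132 0 -1;0 0 0 0 0 0 -1;0 0 0 0 0 0 -1"}}

```text
clock: 18.72
position: [0.5548, 0.0355, 0.2872]
ee_rot: [-0.053, 0.892, -0.108, -0.435]
contact_force: [0.1, -0.2, 0.4]
width: -0.0001
```

```bash
python3 -c "
from go import *
show();print(delta(out=.089,g=0))"
```

```text
18.72 [0.5548 0.0355 0.2872] tool F [-0.2  0.1 -0.4] M [-0.02 -0.31 -0.03] w -0.0001 q [ 0.06 -0.06  1.96 -0.31  0.63  2.06]
(array([ 0.78222958, -0.0066763 ,  0.12640913]), array([3.32205833e-04, 1.87946401e-05, 1.93572930e-04]))
```

Request:
{"method": "arm_command", "body": {"series": "0.08 -0.007 0.04 0 0 0 -1;0.12 0 0.04 0 0 0 -1;0.15 0 0.04 0 0 0 -1;0.15 0 0.02 0 0 0 -1;0.13 0 0 0 0 0 -1;0.1 0 0 0 0 0 -1;0.05 0 0 0 0 0 -1;0.03 0 0 0 0 0 -1;0.03 0 0 0 0 0 -1;0.02 0 0 0 0 0 -1;0 0 0 0 0 0 -1"}}

```text
clock: 19.63
position: [0.5974, 0.0256, 0.211]
ee_rot: [-0.053, 0.892, -0.109, -0.435]
contact_force: [0.9, 0.6, -1.0]
width: -0.0001
```

```bash
python3 -c "
from go import *
show();print(delta(out=.074,g=0))"
```

```text
19.63 [0.5974 0.0256 0.211 ] tool F [ 1.2 -0.8  0.1] M [-0.01 -0.31  0.01] w -0.0001 q [ 0.03  0.08  2.03 -0.41  0.42  2.16]
(array([ 0.06253317, -0.00095831,  0.00211815]), array([-5.42664585e-05, -2.23605350e-04, -3.19875163e-05]))
```

Request:
{"method": "arm_command", "body": {"series": "0.01 0 0 0 0 0 -1;0.01 0 0 0 0 0 -1;0.01 0 0 0 0 0 -1;0.01 0 0 0 0 0 -1;0 0 0 0 0 0 -1"}}

```text
clock: 20.05
position: [0.5995, 0.0251, 0.2076]
ee_rot: [-0.053, 0.892, -0.109, -0.435]
contact_force: [0.2, -0.9, -0.0]
width: 0.0002
```

```bash
python3 -c "
from go import *
show();print(delta(out=.074,g=0)[0])"
```

```text
20.05 [0.5995 0.0251 0.2076] tool F [ 0.3  0.8 -0.3] M [ 0.   -0.31  0.  ] w 0.0002 q [ 0.03  0.09  2.03 -0.42  0.41  2.17]
[ 0.0224134  -0.00104809 -0.00108268]
```

Request:
{"method": "arm_command", "body": {"series": "0.01 0 0 0 0 0 -1;0.01 0 0 0 0 0 -1;0 0 0 0 0 0 -1"}}

```text
clock: 20.3
position: [0.6011, 0.0248, 0.2066]
ee_rot: [-0.053, 0.893, -0.108, -0.435]
contact_force: [-0.9, 0.6, 1.6]
width: -0.0001
```

```bash
python3 -c "
from go import *
show();print(delta(out=.074,g=0)[0])"
```

```text
20.3 [0.6011 0.0248 0.2066] tool F [-1.9 -0.3 -0.2] M [ 0.01 -0.28 -0.03] w -0.0001 q [ 0.02  0.09  2.03 -0.42  0.41  2.17]
[0.00394282 0.00012423 0.00512715]
```

Request:
{"method": "arm_command", "body": {"series": "0.01 0 0 0 0 0 -1;0.01 0 0 0 0 0 -1;0 0 0 0 0 0 -1"}}

```text
clock: 20.55
position: [0.6023, 0.0248, 0.2069]
ee_rot: [-0.053, 0.893, -0.108, -0.433]
contact_force: [-10.2, 2.7, 11.8]
width: -0.0003
```

```bash
python3 -c "
from go import *
show();print(delta(out=.074,g=0)[0])"
```

```text
20.55 [0.6023 0.0248 0.2069] tool F [-15.8  -0.1   1. ] M [-0.01 -0.42  0.07] w -0.0003 q [ 0.02  0.09  2.03 -0.42  0.41  2.17]
[-9.75290872e-05  2.47080624e-03  1.58723038e-02]
```

Contact came within 0.4 mm of the modelled home position, and 15 N moved it no further, so the bottle is fully home. I back off to the earlier viewing pose and compare numerically, having used up my picture views.

Request:
{"method": "arm_command", "body": {"series": "-0.02 0 0 0 0 0 -1;-0.03 0 0 0 0 0 -1;-0.05 0 0 0 0 0 -1;-0.08 0 0 0 0 0 -1;-0.1 0 0 0 0 0 -1;-0.12 0 0 0 0 0 -1;-0.1 0 0 0 0 0 -1;-0.07 0 0 0 0 0 -1;-0.04 0 0 0 0 0 -1;0 0 0 0 0 0 -1;0 0 0 0 0 0 -1;0 0 0 0 0 0 -1"}}

```text
clock: 21.55
position: [0.5654, 0.0335, 0.2521]
ee_rot: [-0.053, 0.892, -0.109, -0.435]
contact_force: [-0.4, -0.5, -0.3]
width: 0.0002
```

```bash
python3 - <<'E'
from capfit import *
s0,w0,d0=pickle.load(open('fin.pkl','rb'))
s=manip.get_state();d=get_image('side');t=get_image('top');w=get_image('wrist');show()
def teal(im,b):
    h=cv2.cvtColor(im,cv2.COLOR_RGB2HSV)[b[0]:b[1],b[2]:b[3]];m=(h[...,0]>82)&(h[...,0]<98)&(h[...,1]>110);v,u=np.nonzero(m);return len(u),(u.mean()+b[2]).round(2),(v.mean()+b[0]).round(2)
def blue(im,b):
    h=cv2.cvtColor(im,cv2.COLOR_RGB2HSV)[b[0]:b[1],b[2]:b[3]];m=(h[...,0]>100)&(h[...,0]<125)&(h[...,1]>110);v,u=np.nonzero(m);return len(u),(u.mean()+b[2]).round(2),(v.mean()+b[0]).round(2)
b=(165,210,188,235)
print('side before/after teal',teal(d0,b),teal(d,b),'blue',blue(d0,b),blue(d,b))
for W,S in((w0,s0),(w,s)):
    v,u=np.nonzero(mask(W));print('wrist teal',len(u),u.mean()-proj('wrist',target(g=0,out=.074)[0],S)[0][0],v.mean()-proj('wrist',target(g=0,out=.074)[0],S)[0][1])
s1=cv2.imread('pics/side1.png')[:,:,::-1];t1=cv2.imread('pics/top1.png')[:,:,::-1]
for n,A,B,r in(('tape',s1,d,(190,220,293,330)),('purple',s1,d,(150,178,315,335)),('red',s1,d,(315,352,220,242)),('red top',t1,t,(224,242,100,124))):
    print(n,np.abs(A[r[0]:r[1],r[2]:r[3]].astype(int)-B[r[0]:r[1],r[2]:r[3]]).mean().round(1))
E
```

```text
21.7 [0.5655 0.0334 0.2519] tool F [-0.2 -0.3 -0.1] M [-0.01 -0.34 -0.02] w -0.0001 q [ 0.05 -0.01  2.   -0.36  0.54  2.11]
side before/after teal (152, np.float64(217.59), np.float64(181.76)) (161, np.float64(217.51), np.float64(181.42)) blue (77, np.float64(202.71), np.float64(196.47)) (84, np.float64(203.65), np.float64(197.15))
wrist teal 2968 -0.4973123721218258 -0.9002731086015388
wrist teal 2878 -0.629228625431864 -2.759997907105628
tape 3.8
purple 2.1
red 2.1
red top 1.1
```

```bash
python3 -c "
from rig import ticket
print(ticket.sign_off())"
```

```text
the job is handed in; nothing more can be done
None
```

The bottle is fully home in the blue cup, cap up and resting on the front stop, and the job was handed in at about 21.7 s. I lifted it out of the rack by the cap and seated it in the tilted cup. The seating push was axial, up to about 36 N, and ended stiff with no side load. I then rocked bottle and cup to the rear stop and back, and let go.

**Rocking:** the swing was free, with side forces under about 1 N. At the rear stop the force rose to 5 N with almost no further motion. Back at the front, the stop resisted again before I opened the gripper.

**Home check:** after release I pressed on the cap top with shut fingers. Contact came within about 0.4 mm of the modelled home position, and pushing to about 15 N moved it only 0.4 mm. Afterwards the bottle's position in the side camera was unchanged to within half a pixel. The patches of the side picture around the tape and the two small bottles matched the first picture closely.

**What disagreed:**
- **While gripped:** the tool position read about 2 mm short along the cup axis and 3.5–5 mm to the side of the model. The cap shifted about 2.5 mm when I released it, which I put down to a slight tilt in the grip.
- **Cap-outline fit:** the fit from the camera views gave an unreliable depth, so I relied on the press test instead.

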